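Switch on and tare the balance that carries the beaker

ROBOT

A 6-joint arm with a two-finger parallel gripper is mounted at the origin on the work surface. World frame = base frame: x ahead of the robot, y to its left, z up, the work surface at z = 0. Lengths are in m, angles in rad, forces in N, time in s.
With the tool pointing down it reaches from about 0.325 to 1 m from the base axis. Payload 5.1 kg.
Tool frame: the origin (TCP) lies on the centre line of the jaws, within the pads' length; the fingertips stand 11 mm ahead of it and the grasp point (between the pads) lies 8 mm behind it (manip.nose_length is the z of the fingertips in the tool frame, in m); z points along the fingers, y is the line along which they close (so a half turn about z gives the same grasp; the last joint's range is limited). The gripper opens to 85 mm and grips with 20 to 120 N. Pads are 22 mm wide; open, the fingers measure 114 mm over their backs; the gripper's body (76 mm by 85 mm) begins 54 mm behind the grasp point. The pads swing forward as they close: fully open they stand 13 mm farther back than shut.
Start: joints at [-1.25, 0.124, 1.65, -0, 1.367, -0.083], TCP at [0.255, -0.598, 0.242] pointing down, gripper open.
Joint ranges: [-2.61, 2.61], [-1.02, 2.33], [0.03, 2.71], [-1.35, 4.49], [0.32, 2.68], [-2.91, 2.91]. Speed limits (rad/s): [2.57, 2.57, 3.14, 3.14, 3.14, 3.14].

INTERFACE

Orientations are given as a rotation vector (axis times angle).
In Python, from cell import manip, hand, solver, viewer, find_in, pinpoint gives the robot as it stands. Calls block until the motion is done:
- manip.reach(position, orientation): joint-space move of the TCP to a pose.
- manip.line_to(position, attitude=None, v=0.15, max_force=None): straight line of the TCP; attitude=None keeps the orientation; v is the mean speed in m/s. With max_force (N) it stops when the force on the tool has changed by that much, and returns True; else False.
- manip.movej(angles): joint-space move.
- hand.move_gripper(opening, squeeze=None): opening from 0.0 (shut) to 1.0 (fully open); squeeze is the grip in N (None keeps the last); returns when the fingers have stopped.
- manip.hold(seconds).
- solver.inverse_kinematics(position, orientation): joint angles nearest the present ones, or None.
- manip.get_obs(): the state.
- viewer.get_image(name): name is "side" or "top" or "wrist"; returns the picture (400x640x3 uint8, red, green, blue); there is no depth.
- viewer.camera_info(name): a dict with "vertical_fov" (degrees; the focal length in pixels is half the picture's height over the tangent of half this angle, whatever the lens; pixels are square), "cx", "cy" (the principal point, pixels), "cam_to_world" (4x4, takes a point from camera to world coordinates). Camera axes: x right, y down, z forward; pixel columns grow to the right and rows downward; lengths in m; the calibration is good to about 2 mm. A picture is of the moment at which its call begins: read the wrist's pose just before it. camera_info takes no time and is no camera call; for the wrist camera it gives the pose at the moment of the call.
A pose or a line that the arm cannot do raises manip.Unreachable and nothing moves.
- manip.finish_job(): hands the job in; it is judged then, once.
Trained networks look in the newest picture that a camera, given by its name, has taken for a name from the list of things; names that differ only in an ending like _2 or _b are one class to them, and where a whole thing is asked for, a point or a joint stands for the part that bears it (a point fixed in the world has none). Each returns a list of dicts, best first, with "score" (0 to 1); they miss things now and then, are a little off and sometimes report something else, mostly with a low value. They report only what shows in the picture. A call takes as long as a camera call. They do not tell look-alikes from the thing itself.
- find_in(camera, thing): "point" ([row, column] in pixels, amid what is visible of it).
- pinpoint(camera, thing): "point" ([row, column] in pixels: a listed point, or the origin of a listed thing).
The state is a dict: "clock": time; "qpos": joint angles; "joint_velocities": joint speeds; "joint_torque": joint torques, N m; "eef_pos": TCP position; "tcp_rot": TCP orientation; "force": force on the tool from outside, world axes, zero at the start; "ft_torque": the same for the moment, N m; "width": opening from 0.0 (shut) to 1.0 (fully open); "finger_force": force on a finger pad.
Only numpy, scipy, OpenCV 4.12 (cv2) and the standard library are available. Lean on these libraries where they do the work, as an engineer would, in place of code of your own. Each camera call takes 0.05 s, during which the arm holds its last target. There are 200 camera calls.

TASK

Two identical laboratory balances stand on the bench, and one has a beaker on its pan. On that balance, with the fingertips, press the small round key right down and let it come up, then press the long bar key right down and let it come up, using light pressure. Leave its square middle key, the beaker, the other balance and everything else on the bench alone, pick nothing up, and finish with the hand clear.

Things in the scene. Friction and masses are not known exactly. Their poses are not given: they have to be found in the camera images.
- loaded: Balance with the beaker on its pan (fixed): cream housing 240 mm deep (x) by 200 wide (y). Origin on the bench under its centre; +x to its rear, away from the robot, +y left as seen from the robot, z up. Front deck (x -120 to -25 mm) 50 mm high with the keys in a row at x = -92 and a flat display at x = -52 (top 54); rear 68 mm high; round pan, diameter 136, centred at x = +45, top at 80 mm.
- loaded_on_top (a point): Centre of the top face of the small ROUND key (on/off, diameter 20 mm) of the loaded balance, at y = -68 mm of its frame (right end of the row). Unpressed, it is 60 mm above the bench and 10 mm above the deck; it moves straight down with the key.
- loaded_on (a joint): Travel of the round key in m: 0 up, 0.006 fully down (4 mm counts as pressed). A spring pushes it back up: about 0.8 N to start moving, 4 N at 4 mm, 5.6 N fully down, where it meets a hard stop.
- loaded_tare_top (a point): Centre of the top face of the long BAR key (tare, 20 mm front to back by 46 mm wide) of the loaded balance, at y = +63 mm (left end of the row). Same height as the round key.
- loaded_tare (a joint): Travel of the bar key in m: 0 up, 0.006 fully down (4 mm counts as pressed). Same spring as the round key.
- loaded_menu_top (a point): Centre of the top face of the SQUARE key (17 mm) between the other two on the loaded balance, at y = -10 mm; same height. Must not be pressed.
- loaded_menu (a joint): Travel of the square key in m: 0 up, 0.006 fully down; same spring. Must stay up.
- bare: The other balance, identical in shape, size and key layout, with an empty pan (fixed). Same axes and origin as the loaded one. Must not be touched.
- beaker_mid (a point): Centre, half-way up, of the small glass beaker, 60 mm rim diameter, 75 mm tall, standing loose on the pan of the loaded balance; its rim is 155 mm above the bench. Leave it alone.
- bottle_mid (a point): Centre, half-way up, of a standing screw-cap glass bottle, diameter 76 mm, 160 mm tall, loose on the bench to the left of the balances. Leave it alone.
- weight_mid (a point): Centre, half-way up, of a knobbed steel calibration weight, diameter 38 mm, 62 mm tall, loose on the bench to the right of the balances. Leave it alone.
There are look-alikes about, which are no part of the job. Of the things like the part that bears beaker_mid, leave any that is brown; of the rest the larger one is meant.

How it is judged:
On the way, in this order (a step that is already met when the one before it is completed fails the run):
1. the round key of the balance with the beaker is pressed down (at least 4 mm of its 6 mm), the bar key being up (value of joint loaded_on above 0.004 m and value of joint loaded_tare below 0.0015 m), for 0.1 s.
2. the round key is up again (value of joint each of loaded_on, loaded_tare below 0.0015 m), for 0.05 s.
3. its bar key is pressed down (at least 4 mm), the round key being up (value of joint loaded_tare above 0.004 m and value of joint loaded_on below 0.0015 m), for 0.1 s.
At the end, for the whole second after the job is handed in: All three keys of the balance with the beaker are up again (within 1.5 mm); the beaker stands upright on its pan within 10 mm of where it was; bottle and weight are within 15 mm of where they were (all of step 2 and value of joint loaded_menu below 0.0015 m and z of beaker_mid in the frame of loaded between 0.112 and 0.124 m and angle between beaker_mid's own z axis and vertical below 0.1 rad and distance of beaker_mid from where it was at the start of the episode below 0.01 m and distance of each of bottle_mid, weight_mid from where it was at the start of the episode below 0.015 m); the robot touches nothing.
It fails at once if the square key is pressed (more than 2 mm) (value of joint loaded_menu above 0.002 m).
It fails at once if the robot presses on the balance or its keys with more than 25 N (contact force between any of the fingers, the arm and loaded above 25 N).
It fails at once if the other balance is touched (more than 1 N) (contact force between any of the fingers, the arm and bare above 1 N).
It fails at once if the beaker is lifted, shifted more than 10 mm or tipped (distance of beaker_mid from where it was at the start of the episode above 0.01 m or angle between beaker_mid's own z axis and vertical above 0.2 rad).
It fails at once if the bottle or the weight is lifted or shifted more than 15 mm (distance of any of bottle_mid, weight_mid from where it was at the start of the episode above 0.015 m).
It also fails if it takes over 48 s, if anything falls off the work surface, if the arm or the gripper's body presses on something with over 40 N, if the wrist force passes 120 N, or if a joint passes its speed limit or range.

## Working session

There is one attempt and no reset: what is moved stays moved. The work goes in short steps, each a Python script; the robot and the scene stay as the last script left them, time stands still between calls to the robot, and variables do not carry over. Pictures are saved under pics/ and viewed, at most 10 in all, crops included, and the job is handed in when it is done.

```bash
mkdir -p pics
cat > h.py <<'E'
from cell import manip, hand, solver, viewer, find_in, pinpoint
import numpy as np, cv2
def save(cam,fn):
    im=viewer.get_image(cam); cv2.imwrite(fn,im[:,:,::-1]); return im
def ray(ci,p):
    f=200/np.tan(np.radians(ci["vertical_fov"])/2); M=np.array(ci["cam_to_world"])
    d=M[:3,:3]@np.array([(p[1]-ci["cx"])/f,(p[0]-ci["cy"])/f,1]); return M[:3,3],d
def at_z(ci,p,z):
    o,d=ray(ci,p); return o+d*(z-o[2])/d[2]
def proj(ci,X):
    f=200/np.tan(np.radians(ci["vertical_fov"])/2); M=np.array(ci["cam_to_world"])
    c=M[:3,:3].T@(np.array(X)-M[:3,3]); return [round(c[1]/c[2]*f+ci["cy"],1),round(c[0]/c[2]*f+ci["cx"],1)]
E
python3 - <<'E'
from h import *
Z=dict(loaded=0,bare=0,loaded_on_top=.06,loaded_tare_top=.06,loaded_menu_top=.06,beaker_mid=.1175,bottle_mid=.08,weight_mid=.031)
for cam in("top","side"):
    save(cam,f"pics/{cam}1.png"); ci=viewer.camera_info(cam); print(cam,{k:np.round(v,3).tolist() for k,v in ci.items()})
    for n,z in Z.items():
        for r in pinpoint(cam,n): print(n,round(r["score"],2),np.round(r["point"],1),np.round(at_z(ci,r["point"],z)[:2],4))
print(manip.get_obs()["clock"],manip.nose_length)
E
```

```text
top {'vertical_fov': 48.863, 'cx': 319.884, 'cy': 202.133, 'cam_to_world': [[-0.024, -0.983, 0.181, 0.436], [-1.0, 0.025, 0.004, 0.005], [-0.009, -0.181, -0.983, 1.305], [0.0, 0.0, 0.0, 1.0]]}
loaded 0.62 [228.7 270.8] [0.6    0.1592]
bare 0.75 [239.3 402.6] [ 0.5586 -0.2313]
loaded_on_top 0.47 [254.2 300.4] [0.5182 0.0691]
loaded_tare_top 0.49 [261.5 254.1] [0.501  0.1994]
loaded_menu_top 0.54 [256.9 281.7] [0.5119 0.1218]
beaker_mid 0.74 [209.2 196.9] [0.6441 0.3478]
beaker_mid 0.6 [204.3 257.2] [0.6535 0.1825]
beaker_mid 0.6 [154.5 269.1] [0.7944 0.1494]
bottle_mid 0.91 [258.2 172.6] [0.5145 0.4225]
weight_mid 0.44 [223.5 465.5] [ 0.5971 -0.4109]
side {'vertical_fov': 54.125, 'cx': 322.63, 'cy': 199.896, 'cam_to_world': [[-0.965, -0.15, 0.213, 0.445], [-0.26, 0.617, -0.743, 0.79], [-0.02, -0.772, -0.635, 0.758], [0.0, 0.0, 0.0, 1.0]]}
loaded 0.85 [270.  330.3] [0.609  0.1657]
bare 0.87 [183.6 374.1] [ 0.5609 -0.2151]
loaded_on_top 0.46 [357.1 345.6] [0.516  0.4139]
loaded_on_top 0.39 [233.2 369.6] [0.529  0.0738]
loaded_tare_top 0.54 [274.2 376. ] [0.4922 0.2017]
loaded_menu_top 0.61 [248.3 369.3] [0.5208 0.1257]
beaker_mid 0.97 [329.  278.8] [0.6412 0.4221]
beaker_mid 0.96 [238.4 308.1] [0.6564 0.1837]
beaker_mid 0.89 [247.  249.9] [0.7763 0.2417]
beaker_mid 0.22 [249.3 371.8] [0.5086 0.1822]
bottle_mid 0.92 [356.3 346.4] [0.5129 0.4228]
weight_mid 0.56 [140.3 370.4] [ 0.6106 -0.4249]
0.9 0.011
```

View pics/top1.png

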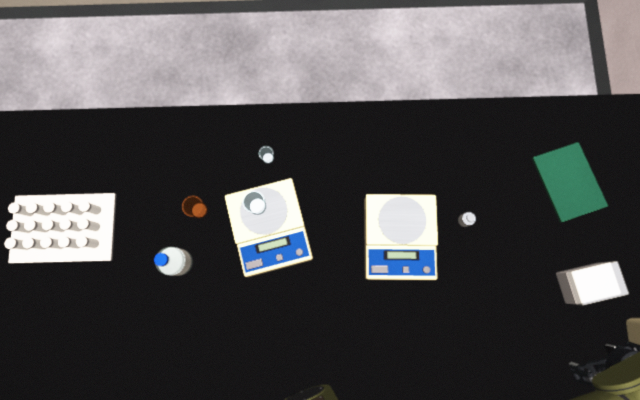

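View pics/side1.png

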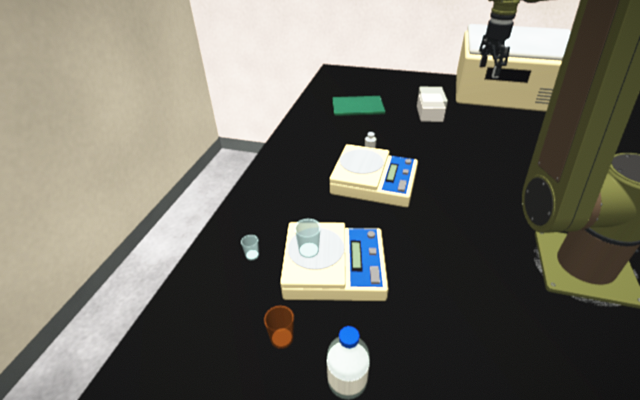

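Beaker-like things in the top picture: brown one at (row 209, col 197), small clear one at (154, 268), and larger clear one at (204, 256), which stands on the left balance's pan. The larger clear one is meant, so the left balance is the loaded one, and its keys are near (254–262, 254–300). I'll confirm this in a crop, and move the closed hand above the keys for a wrist look.

Run:
```python
from h import *
from scipy.spatial.transform import Rotation as R
im=cv2.imread("pics/side1.png")[205:355,220:420]; cv2.imwrite("pics/crop1.png",cv2.resize(im,None,fx=4,fy=4,interpolation=cv2.INTER_CUBIC))
o=manip.get_obs(); print(R.from_rotvec(o["tcp_rot"]).as_matrix().round(2).tolist())
hand.move_gripper(0.0)
th=np.radians(12)
# tool y along balance +y or -y: choose by joint solution
best=None
for s in(1,-1):
    y=s*np.array([-np.sin(th),np.cos(th),0]); z=np.array([0,0,-1]); r=R.from_matrix(np.c_[np.cross(y,z),y,z]).as_rotvec()
    q=solver.inverse_kinematics([.47,.13,.30],r); print(s,q)
    if q is not None and (best is None or abs(q[5])<abs(best[0][5])): best=(q,r,s)
manip.movej(best[0]); manip.hold(.3); print(best[2])
ci=viewer.camera_info("wrist"); save("wrist","pics/w1.png"); print(np.round(ci["cam_to_world"],3).tolist())
for n,z in dict(loaded_on_top=.06,loaded_tare_top=.06,loaded_menu_top=.06,loaded=0,beaker_mid=.1175).items():
    for r in pinpoint("wrist",n): print(n,round(r["score"],2),np.round(r["point"],1),np.round(at_z(ci,r["point"],z)[:2],4))
o=manip.get_obs(); print(o["clock"],o["eef_pos"],o["force"])
```

```text
[[0.92, 0.39, 0.0], [0.39, -0.92, -0.0], [0.0, 0.0, -1.0]]
1 [ 0.15971114 -0.27446392  1.93004497  0.          1.48601161 -1.6205247 ]
-1 [ 1.59711141e-01 -2.74463919e-01  1.93004497e+00 -8.88178420e-16
  1.48601161e+00  1.52106796e+00]
-1
[[0.207, -0.941, -0.266, 0.537], [-0.978, -0.2, -0.056, 0.142], [-0.001, 0.272, -0.962, 0.433], [0.0, 0.0, 0.0, 1.0]]
loaded_on_top 0.44 [137.7 365.1] [0.5288 0.0714]
loaded_tare_top 0.72 [139.2 260.8] [0.4987 0.2043]
loaded_menu_top 0.67 [140.9 319. ] [0.5123 0.1294]
loaded 0.65 [ 72.3 311.4] [0.5999 0.1584]
4.95 [0.47000767 0.13001048 0.30002521] [ 0.50734678  0.51886519 -0.04280047]
```

View pics/crop1.png

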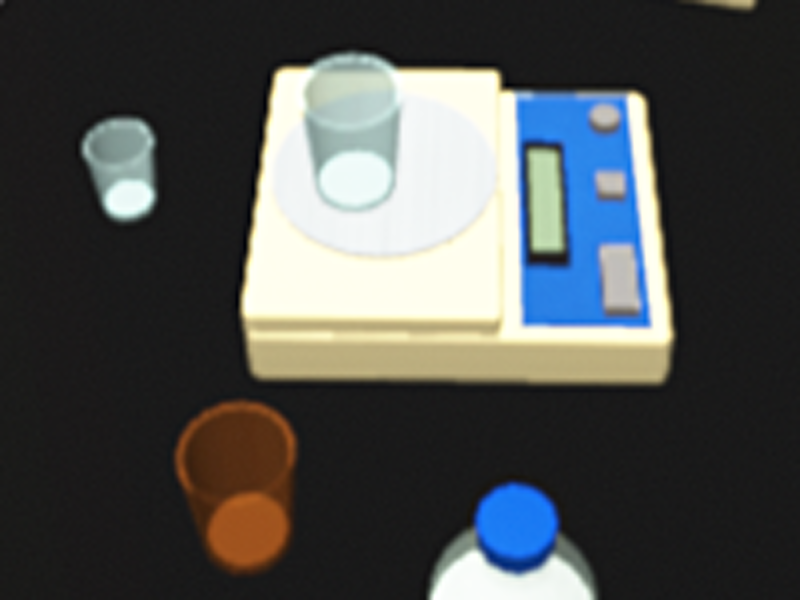

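View pics/w1.png

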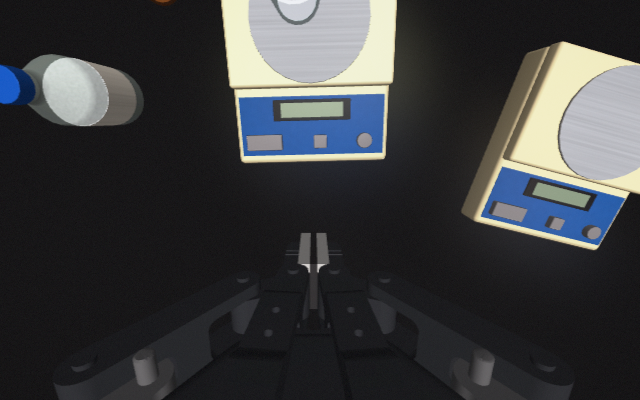

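The crop confirms the larger clear beaker is on the left balance's pan. In the wrist picture its keys are: round (140, 365), square (141, 320) and bar (143, 265). I'll refine these by segmentation.

Run:
```python
from h import *
im=cv2.imread("pics/w1.png").astype(int); ci=viewer.camera_info("wrist")
s=im.max(2)-im.min(2); m=((s<45)&(im.max(2)>100)).astype(np.uint8); m[:126]=0; m[156:]=0; m[:,:244]=0; m[:,384:]=0
n,l,st,c=cv2.connectedComponentsWithStats(m)
P={}
for i in range(1,n):
    if st[i,4]>40: p=[c[i][1],c[i][0]]; X=at_z(ci,p,.06); print(st[i],np.round(p,1),X.round(4)); P[c[i][0]]=X[:2]
k=sorted(P); t,me,o=[P[j] for j in k][:3]
# rigid fit
A=np.array([[-.092,.063],[-.092,-.010],[-.092,-.068]]); B=np.array([t,me,o])
a,b=A-A.mean(0),B-B.mean(0); H=a.T@b; U,S,V=np.linalg.svd(H); D=np.diag([1,np.linalg.det(V.T@U.T)]); Rm=V.T@D@U.T; tr=B.mean(0)-Rm@A.mean(0)
print("dist",np.linalg.norm(t-o),"yaw",np.degrees(np.arctan2(Rm[1,0],Rm[0,0])),"origin",tr,"fit",(A@Rm.T+tr).round(4).tolist(),"res",(B-A@Rm.T-tr).round(4).tolist())
```

```text
[266 126 118  30 266] [152.6 342.6] [0.5039 0.0959 0.06  ]
[356 133  16  15 182] [139.8 364. ] [0.5259 0.0724 0.06  ]
[247 135  36  16 545] [142.3 264.2] [0.4955 0.1996 0.06  ]
[314 135  13  13 168] [141. 320.] [0.5124 0.1285 0.06  ]
dist 0.10407147023526858 yaw 5.081250774148764 origin [0.59515955 0.1544259 ] fit [[0.4979, 0.209], [0.5044, 0.1363], [0.5095, 0.0785]] res [[-0.0024, -0.0094], [0.008, -0.0079], [-0.0056, 0.0173]]
```

Ignoring the spurious first blob, round to bar is 130.8 mm (131 expected). The square key is within 0.2 mm of where it should lie, and the yaw is 13.4°. Pressing.

```bash
cat > press.py <<'E'
from h import *
from scipy.spatial.transform import Rotation as R
th=np.radians(13.4); y=-np.array([-np.sin(th),np.cos(th),0]); z=np.array([0,0,-1.]); ROT=R.from_matrix(np.c_[np.cross(y,z),y,z]).as_rotvec()
N=manip.nose_length
def press(xy):
    manip.line_to([*xy,.12+N],ROT,v=.15)
    manip.line_to([*xy,.066+N],v=.05); manip.hold(.2); f0=manip.get_obs()["force"][2]
    for tip in(.0565,.055,.0545,.054,.0535,.053,.0525):
        manip.line_to([*xy,tip+N],v=.015,max_force=9); manip.hold(.15)
        o=manip.get_obs(); f=o["force"][2]-f0; print("tip",round(o["eef_pos"][2]-N,4),"F",round(f,2),"t",round(o["clock"],2))
        if f>4.9: break
    manip.hold(.15); manip.line_to([*xy,.12+N],v=.06); manip.hold(.1)
    o=manip.get_obs(); print("up",o["eef_pos"],round(o["force"][2]-f0,2),o["clock"])
E
python3 - <<'E'
from press import *
press((.5259,.0724))
E
```

```text
tip 0.0567 F 3.44 t 8.72
tip 0.0552 F 5.21 t 9.12
up [0.52555089 0.07238284 0.13041036] -0.12 10.6
```

The force and depth match the key's spring at about 5 mm of travel. Next, the bar key.

Run:
```python
from press import *
press((.4955,.1996))
manip.line_to([.46,.19,.28],v=.15); manip.hold(.3)
save("side","pics/s2.png"); o=manip.get_obs(); print(o["clock"],o["force"])
```

```text
tip 0.0567 F 2.06 t 13.99
tip 0.0551 F 3.6 t 14.39
tip 0.0546 F 5.26 t 14.79
up [0.49516886 0.19951247 0.13042559] -0.69 16.2833
17.8083 [-0.1475365  -0.2069995  -0.00484971]
```

View pics/s2.png

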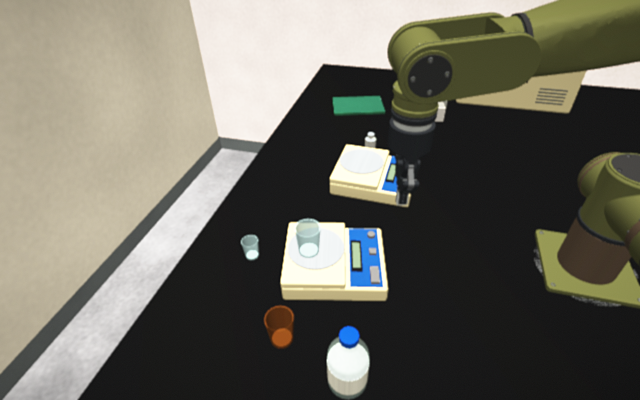

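The hand is clear, and the beaker (238, 308), bottle and weight are where they were. Handing in.

```bash
python3 -c "
from h import *
print(manip.finish_job())"
```

```text
the job is handed in; nothing more can be done
None
```

I pressed and released the round key, then the bar key, on the balance with the beaker, each about 5 mm down at roughly 5 N, then moved the hand clear and handed the job in; the final side picture shows nothing else moved, but no verdict was returned.

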